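# Set the focus rod and hold the loupe in focus over the register mark

### The job

Stand the red focus rod in the brass eyelet at the end of the printing plate's bed, fully down on its collar, and let go of it. Then take the loupe by its handle, carry it level without bumping the plate, and hold it level and still with the lens centred over the black cross of the register mark and its rim at the height of the rod's red band, for more than a second. Finish while holding it there (do not put it down), leaving the blue rod and all the other things on the table where they are.

Things in the scene. Friction and masses are not known exactly. Their poses are not given: they have to be found in the camera images.
- red_rod_grip (a point): Steel focus rod with red grip and red band, 125 mm tall, about 70 g, standing upright in one of the two holes of a fixed dark wooden rack (55 x 160 x 36 mm, holes 100 mm apart; which hole varies). This point is the centre of its round red grip, 20 mm across and 36 mm tall, at the top of the rod; z runs up the rod. Grip centre is 107 mm above the foot, 82 mm above the underside of the collar; the top of the rod is 18 mm above this point. It lifts straight out.
- red_rod_foot (a point): Centre of the lower end of the red rod. The foot is 12 mm in diameter with a tapered tip and 25 mm long up to a collar of 26 mm diameter and 6 mm thickness, on which the rod rests when it is fully in a hole.
- red_band (a point): Centre of the red band on the red rod: 17 mm across, 14 mm tall, 69 mm above the foot. With the rod fully down in the eyelet it is 60 mm above the register mark: the focal height.
- eyelet (a point): Mouth (centre, at the top face) of the vertical 15 mm hole in the square brass block, 46 x 46 mm and 30 mm deep, at the far end of the bed. Its top is 46 mm above the table and 16 mm above the plate. The foot goes in 25 mm until the collar sits on the brass.
- mark (a point): Register mark: black cross on a white 22 mm disc on the top face of the lilac printing plate, 30 mm above the table. Its x axis points along the bed to the eyelet, 90 mm away; z up. The bed is a fixed grey board 250 (along x) x 170 mm centred under the mark; the plate (120 x 140 mm) is held by two aluminium clips that rise 4 mm above it.
- lens (a point): Centre of the loupe's lens, at half the height of its black rim (72 mm across, 14 mm tall). z is the loupe's upward axis (the lens's optical axis); the handle runs from the rim along -x. The loupe weighs about 120 g; at the start it lies level on the two cork blocks of a low fixed rest, its underside 40 mm above the table.
- loupe_grip (a point): Point on the loupe's handle to hold it by, near the centre of mass: 88 mm from the lens centre along the loupe's -x, at the same height. The handle is a wooden bar 14 mm wide and 14 mm tall, running from 59 to 185 mm from the lens centre. On the rest it is free on both sides, between the cork blocks, from 50 to 150 mm from the lens centre, with 32 mm of air below the handle there.
- red_rod: The red focus rod: origin at its foot, z up the rod.
- loupe: The loupe: origin under the lens centre at the underside of the rim, z up, handle along -x.
- bed: The fixed bed with plate and eyelet: origin on the table under the mark, x to the eyelet.
- blue_rod_grip (a point): Centre of the blue grip of the other focus rod (same shape, lower band, for another lens), in the other hole of the rack; leave it there.
- ink_white_c (a point): Centre of the white ink jar with lilac label, 64 mm across, 75 mm tall; bystander.
- ink_brown_c (a point): Centre of the brown ink jar with black cap, 64 mm across, 85 mm tall; bystander.
- brayer_c (a point): Centre of the lilac ink roller (brayer), 38 mm across and 100 mm long, with a red handle; lying on the table; bystander.
- ink_knife_grip (a point): Handle of the ink knife lying flat on the table at the right, near the roller rack; bystander.
- brush_cup_c (a point): Centre of the white ceramic cup, 76 mm across, 100 mm tall; bystander.
Mind the look-alikes: they are no part of the job. Leave any green or turquoise look-alike of the red_rod alone.

How it is judged:
By the outcome, as a careful person would: the job done as asked, in the order asked, and still so for the second after the job is handed in, while the arm keeps its last pose, push and grip.
It also fails if it takes over 64 s, if anything falls off the work surface, if the arm or the gripper's body presses on something with over 40 N, if the wrist force passes 120 N, or if a joint passes its speed limit or range.

### The arm

A 6-joint arm with a two-finger parallel gripper is mounted at the origin on the work surface. World frame = base frame: x ahead of the robot, y to its left, z up, the work surface at z = 0. Lengths are in m, angles in rad, forces in N, time in s.
With the tool pointing down it reaches from about 0.35 to 0.725 m from the base axis. Payload 6 kg.
Tool frame: the origin (TCP) lies on the front face of the gripper's body, between the roots of the fingers; the fingertips stand 73 mm ahead of it and the grasp point (between the pads) lies 54 mm ahead of it; z points along the fingers, y is the line along which they close (so a half turn about z gives the same grasp; the last joint's range is limited). The gripper opens to 85 mm and grips with 20 to 120 N. Pads are 22 mm wide; open, the fingers measure 114 mm over their backs; the gripper's body (76 mm by 85 mm) begins 54 mm behind the grasp point. The pads swing forward as they close: fully open they stand 13 mm farther back than shut.
Start: joints at [-0.815, 0.04, 0.085, 0, -1.615, -0.334], TCP at [0.246, -0.547, 0.304] pointing down, gripper open.
Joint ranges: [-2.56, 2.56], [-1.29, 2.01], [-1.08, 1.49], [-3.29, 1.98], [-2.81, -0.18], [-2.99, 2.99]. Speed limits (rad/s): [2.57, 2.57, 3.01, 3.14, 3.14, 3.14].

### API

Orientations are given as a unit quaternion [w, x, y, z].
In Python, from workcell import arm, imaging gives the robot as it stands. The module is installed in compiled form; this text tells all that it offers.
- The arm moves only by the shell command python3 -m inch 'ROWS' [OPENING]. ROWS is JSON, a list of rows, each a list of 6 numbers: the shift along the world's x, y, z in units of 50 mm (1.0 is 50 mm), then the turn, a rotation vector about the world's x, y, z in units of 8 degrees (1.0 is 8 degrees). In form: [[tx, ty, tz, rx, ry, rz], ...]. A call has 1 to 20 rows; each row shifts and turns the commanded pose from where the row before left it; what a row does not reach is not made up. A row lasts 1/10 s, in which the tool goes at most 50 mm and 8.59 degrees, less where a joint would pass 70% of its speed; a pose out of reach is approached as far as the arm can. A call is refused whole if a number of a shift passes 1 or a number of a turn 1, either way. A call with a gripper value outside its range is refused whole. OPENING is the closure, from 0 (fully open) to 1 (shut), set as the call begins (- or left out, the last holds). The fingers move at their own pace and stop on an object; the grip force is fixed at half the most. Time passes only in rows, so rows that do not move let the fingers close. It gives the time, the measured TCP pose, the force, the opening and the grip force at its end, in the units of the state.
- arm.get_obs(): the state, without advancing time (a new reading comes with each control period).
- imaging.camera(name): name is "scene" or "top" or "wrist"; returns (picture, depth): 384x512x3 uint8, red, green, blue; 384x512 float32, m along the optical axis (not along the pixel's ray), 0 where there is no reading.
- imaging.camera_info(name): a dict with "vertical_fov" (degrees; the focal length in pixels is half the picture's height over the tangent of half this angle, whatever the lens; pixels are square), "cx", "cy" (the principal point, pixels), "k1" (the pictures are not rectified: a ray, as slopes to the right and down, at radius r is drawn at 1 + k1 r^2 times it, then the intrinsics apply), "pose" (4x4, takes a point from camera to world coordinates). Camera axes: x right, y up, looking along -z (the intrinsics and any distortion apply to the point x, -y, -z); pixel columns grow to the right and rows downward; lengths in m; the calibration is good to about 2 mm. A picture is of the moment at which its call begins: read the wrist's pose just before it. camera_info takes no time and is no camera call; for the wrist camera it gives the pose at the moment of the call.
- arm.hand_in(): hands the job in; it is judged then, once.
Trained networks look in the newest picture that a camera, given by its name, has taken for a name from the list of things; names that differ only in an ending like _2 or _b are one class to them, and where a whole thing is asked for, a point or a joint stands for the part that bears it (a point fixed in the world has none). Each returns a list of dicts, best first, with "conf" (0 to 1); they miss things now and then, are a little off and sometimes report something else, mostly with a low value. They report only what shows in the picture. A call takes as long as a camera call. They do not tell look-alikes from the thing itself.
- imaging.silhouettes(camera, target): "mask" (384x512 bool, what is visible of it) and "location" ([column, row] as shares, 0 to 1, of the picture: columns of its width, rows of its height, amid what is visible of it).
- imaging.landmark_of(camera, target): "location" ([column, row] as shares, 0 to 1, of the picture: columns of its width, rows of its height: a listed point, or the origin of a listed thing).
The state is a dict: "time_s": time; "q": joint angles; "qvel": joint speeds; "joint_efforts": joint torques, N m; "tcp_pos": TCP position; "tool_rot": TCP orientation; "wrist_force": force on the tool from outside, world axes, zero at the start; "wrist_torque": the same for the moment, N m; "gripper_width": opening from 0.0 (shut) to 1.0 (fully open); "grasp_force": force on a finger pad.
Only numpy, scipy, OpenCV 4.12 (cv2) and the standard library are available. Lean on these libraries where they do the work, as an engineer would, in place of code of your own. Each camera call takes 0.05 s, during which the arm holds its last target. There are 200 camera calls.

## Working session

There is one attempt and no reset: what is moved stays moved. The work goes in short steps, Python scripts to look and compute and a shell command to move; the robot and the scene stay as the last step left them, time stands still between calls to the robot, and variables do not carry over. Pictures are saved under pics/ and viewed, at most 10 in all, crops included, and the job is handed in when it is done.

```bash
mkdir -p pics; cat > h.py <<'E'
import numpy as np, cv2
from workcell import arm, imaging
def ray(cam,u,v,info=None):
    i=info or imaging.camera_info(cam)
    f=192/np.tan(np.radians(i["vertical_fov"])/2)
    d=np.array([(u-i["cx"])/f,(v-i["cy"])/f]); s=d.copy()
    for _ in range(20): s=d/(1+i["k1"]*(s@s))
    return np.array(i["pose"]),s
def at_depth(cam,u,v,z,info=None):
    P,s=ray(cam,u,v,info); return (P@np.array([s[0]*z,-s[1]*z,-z,1]))[:3]
def at_height(cam,u,v,h,info=None):
    P,s=ray(cam,u,v,info); d=P[:3,:3]@np.array([s[0],-s[1],-1]); o=P[:3,3]
    return o+d*(h-o[2])/d[2]
def lm(cam,name,h,n=3,info=None):
    for r in imaging.landmark_of(cam,name)[:n]:
        u,v=r["location"][0]*512,r["location"][1]*384
        print(cam,name,round(r["conf"],2),(round(u),round(v)),at_height(cam,u,v,h,info).round(4))
def snap(cam,fn):
    i=imaging.camera_info(cam); p,d=imaging.camera(cam); cv2.imwrite("pics/"+fn,p[:,:,::-1]); return p,d,i
E
python3 - <<'E'
from h import *
p,d,i=snap("top","top1.png")
for n,h in [("red_rod_grip",.118),("blue_rod_grip",.118),("eyelet",.046),("mark",.030),("lens",.047),("loupe_grip",.047),("brush_cup_c",.05),("ink_white_c",.037),("ink_brown_c",.042)]: lm("top",n,h)
p,d,i=snap("scene","scene1.png")
for n,h in [("red_rod_grip",.118),("eyelet",.046),("mark",.030),("lens",.047),("loupe_grip",.047)]: lm("scene",n,h)
print(arm.get_obs())
a=cv2.imread("pics/top1.png");b=cv2.imread("pics/scene1.png")
cv2.imwrite("pics/both.png",cv2.resize(np.vstack([a,b]),(450,600)) if 0 else np.vstack([a,b])[:, :])
E
```

```text
top red_rod_grip 0.64 (275, 232) [ 0.4719 -0.1663  0.118 ]
top red_rod_grip 0.56 (301, 232) [ 0.4692 -0.247   0.118 ]
top red_rod_grip 0.49 (308, 205) [ 0.5549 -0.2699  0.118 ]
top blue_rod_grip 0.67 (333, 236) [ 0.4569 -0.3456  0.118 ]
top eyelet 0.56 (206, 184) [0.636  0.0514 0.046 ]
top mark 0.58 (213, 211) [0.5479 0.0288 0.03  ]
top lens 0.72 (335, 235) [ 0.4655 -0.3652  0.047 ]
top lens 0.66 (140, 198) [0.5926 0.2627 0.047 ]
top loupe_grip 0.79 (137, 222) [0.5128 0.2705 0.047 ]
top brush_cup_c 0.87 (332, 162) [ 0.707  -0.3676  0.05  ]
top ink_white_c 0.87 (160, 162) [0.7127 0.204  0.037 ]
top ink_white_c 0.5 (302, 232) [ 0.4761 -0.2604  0.037 ]
top ink_brown_c 0.7 (266, 142) [ 0.7781 -0.148   0.042 ]
scene red_rod_grip 0.73 (203, 196) [ 0.4777 -0.1857  0.118 ]
scene red_rod_grip 0.72 (187, 210) [ 0.4732 -0.2446  0.118 ]
scene red_rod_grip 0.6 (300, 253) [ 0.7808 -0.1862  0.118 ]
scene eyelet 0.72 (301, 177) [0.6408 0.0691 0.046 ]
scene mark 0.72 (267, 175) [0.5447 0.0291 0.03  ]
scene mark 0.52 (270, 181) [0.5654 0.0176 0.03  ]
scene lens 0.77 (315, 130) [0.5811 0.2675 0.047 ]
scene loupe_grip 0.57 (296, 123) [0.5104 0.2649 0.047 ]
{'time_s': 0.8, 'q': array([-8.15322845e-01,  4.01584758e-02,  8.47903671e-02, -7.02863452e-06,
       -1.61551371e+00, -3.33697511e-01]), 'qvel': array([ 0.00024602, -0.00154517, -0.00091346,  0.00061139, -0.00068177,
       -0.00069026]), 'joint_efforts': array([-1.45817088e-03, -3.67877340e+01,  3.47417951e+01,  6.93248168e+00,
       -9.74437935e-04,  4.62284947e-05]), 'tcp_pos': array([ 0.24563345, -0.54738611,  0.30387806]), 'tool_rot': array([-1.91412488e-05, -2.09328448e-01,  9.77845386e-01,  3.83797031e-05]), 'wrist_force': array([-0.25221308,  1.63666189, -0.73792526]), 'wrist_torque': array([ 0.02675391,  0.02486175, -0.0222559 ]), 'grasp_force': 0.0, 'gripper_width': 1.001749146733038}
```

View pics/top1.png

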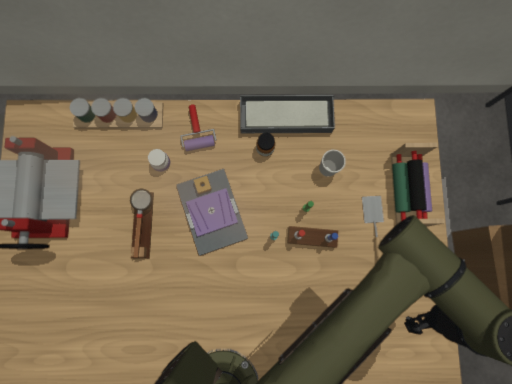

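View pics/scene1.png

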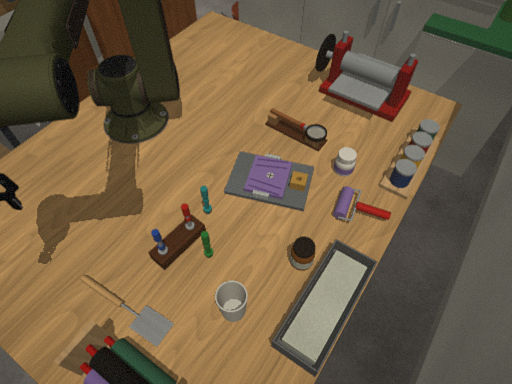

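The red rod is in the rack at about (301,232) in the top view and the blue one at (333,236). The green (308,205) and turquoise (275,235) ones are look-alikes. The bed is at (213,211), with the eyelet at (203,185). The loupe lies at (140,198) with its handle towards the robot.

```bash
python3 -m inch '[[0.375,0.5,0,0,0,0.62],[0.375,0.5,0,0,0,0.62],[0.375,0.5,0,0,0,0.62],[0.375,0.5,0,0,0,0.62],[0.375,0.5,0,0,0,0.62],[0.375,0.5,0,0,0,0.62],[0.375,0.5,0,0,0,0.62],[0.375,0.5,0,0,0,0.62],[0.375,0.5,0,0,0,0.62],[0.375,0.5,0,0,0,0.62],[0.375,0.5,0,0,0,0.62],[0.375,0.5,0,0,0,0.62],[0,0,0,0,0,0],[0,0,0,0,0,0],[0,0,0,0,0,0]]' 0
python3 - <<'E'
from h import *
from scipy.spatial.transform import Rotation as R
p,d,i=snap("wrist","w1.png")
lm("wrist","red_rod_grip",.118,info=i); lm("wrist","blue_rod_grip",.118,info=i); lm("wrist","red_rod_foot",.011,info=i)
hsv=cv2.cvtColor(p,cv2.COLOR_RGB2HSV); m=((hsv[...,0]<6)|(hsv[...,0]>174))&(hsv[...,1]>140)&(hsv[...,2]>60)
n,_,s,c=cv2.connectedComponentsWithStats(m.astype(np.uint8))
for k in range(1,n):
    if s[k,4]>80: print(s[k],c[k])
o=arm.get_obs();print(o["tcp_pos"],R.from_quat(o["tool_rot"],scalar_first=True).as_matrix().round(3),o["time_s"],i["pose"])
E
```

```text
time_s: 2.3
tcp_pos: [0.4704, -0.2478, 0.304]
tool_rot: [-0.0, -0.667, 0.745, -0.0]
wrist_force: [-0.1, 0.1, -0.4]
gripper_width: 1.002
grasp_force: 0.0
wrist red_rod_grip 0.61 (162, 166) [ 0.554  -0.2776  0.118 ]
wrist red_rod_grip 0.58 (256, 188) [ 0.4697 -0.2469  0.118 ]
wrist red_rod_grip 0.57 (268, 256) [ 0.4652 -0.1736  0.118 ]
wrist blue_rod_grip 0.79 (256, 76) [ 0.4583 -0.3455  0.118 ]
wrist red_rod_foot 0.95 (265, 215) [ 0.4643 -0.1769  0.011 ]
wrist red_rod_foot 0.86 (189, 148) [ 0.553  -0.2792  0.011 ]
wrist red_rod_foot 0.65 (257, 164) [ 0.4675 -0.2491  0.011 ]
[249 170  22  35 572] [258.92482517 187.87412587]
[ 0.47025047 -0.24801672  0.30397979] [[-0.111 -0.994  0.   ]
 [-0.994  0.111 -0.   ]
 [ 0.    -0.    -1.   ]] 2.5 [[-0.99378531 -0.10701428 -0.03063815  0.46202306]
 [ 0.11130883 -0.95277125 -0.28255492 -0.31969939]
 [ 0.00104626 -0.28420922  0.95876171  0.37374498]
 [ 0.          0.          0.          1.        ]]
```

View pics/w1.png

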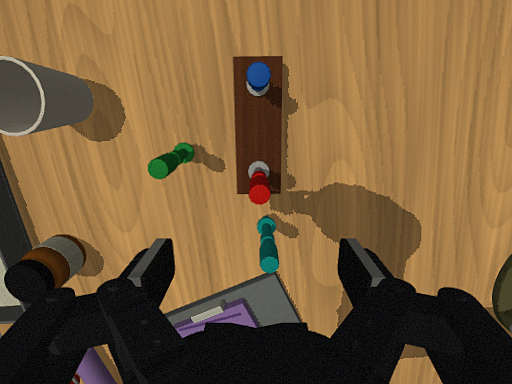

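The wrist picture shows the red grip at (259,188), right under the gripper. Green (160,165) and turquoise (268,255) are clear of the fingers.

```bash
python3 -m inch '[[-0.04,0,-0.44,0,0,0],[0,0.02,-0.44,0,0,0],[0,0,-0.44,0,0,0],[0,0,-0.44,0,0,0],[0,0,-0.44,0,0,0],[0,0,-0.44,0,0,0],[0,0,0,0,0,0],[0,0,0,0,0,0]]' 0; python3 -m inch '[[0,0,0,0,0,0],[0,0,0,0,0,0],[0,0,0,0,0,0],[0,0,0,0,0,0],[0,0,0,0,0,0],[0,0,0,0,0,0],[0,0,0,0,0,0],[0,0,0,0,0,0]]' 1
```

```text
time_s: 3.3
tcp_pos: [0.4685, -0.2469, 0.1725]
tool_rot: [-0.0, -0.667, 0.745, -0.0]
wrist_force: [0.6, 0.0, 0.3]
gripper_width: 1.0
grasp_force: 0.0
time_s: 4.1
tcp_pos: [0.4688, -0.2465, 0.1723]
tool_rot: [0.0, -0.667, 0.745, -0.0]
wrist_force: [-0.6, 0.7, 2.8]
gripper_width: 0.216
grasp_force: 58.5
```

```bash
python3 -m inch '[[0,0,0.2,0,0,0],[0,0,0.4,0,0,0],[0,0,0.4,0,0,0],[0,0,0.4,0,0,0],[0,0,0.4,0,0,0],[0,0,0.4,0,0,0],[0,0,0.4,0,0,0],[0,0,0,0,0,0]]'; python3 -m inch '[[0.22,0.395,0,0,0,0],[0.22,0.395,0,0,0,0],[0.22,0.395,0,0,0,0],[0.22,0.395,0,0,0,0],[0.22,0.395,0,0,0,0],[0.22,0.395,0,0,0,0],[0.22,0.395,0,0,0,0],[0.22,0.395,0,0,0,0],[0.22,0.395,0,0,0,0],[0.22,0.395,0,0,0,0],[0.22,0.395,0,0,0,0],[0.22,0.395,0,0,0,0],[0,0,0,0,0,0],[0,0,0,0,0,0],[0,0,0,0,0,0]]'
python3 - <<'E'
from h import *
p,d,i=snap("wrist","w2.png")
lm("wrist","eyelet",.046,info=i); lm("wrist","mark",.030,info=i); lm("wrist","red_rod_foot",.140,info=i);lm("wrist","red_rod_grip",.247,info=i);lm("wrist","red_band",.209,info=i)
print(arm.get_obs()["tcp_pos"])
E
```

```text
time_s: 4.9
tcp_pos: [0.4692, -0.2468, 0.3053]
tool_rot: [0.001, -0.667, 0.745, -0.002]
wrist_force: [0.9, -0.6, -0.1]
gripper_width: 0.222
grasp_force: 58.6
time_s: 6.4
tcp_pos: [0.6006, -0.0096, 0.3018]
tool_rot: [-0.0, -0.667, 0.745, 0.0]
wrist_force: [0.0, -0.3, -1.5]
gripper_width: 0.216
grasp_force: 58.6
wrist eyelet 0.88 (236, 232) [0.6338 0.0662 0.046 ]
wrist eyelet 0.69 (297, 200) [0.5542 0.0313 0.046 ]
wrist mark 0.55 (296, 202) [0.5537 0.0405 0.03  ]
wrist red_rod_foot 0.66 (353, 19) [ 0.5135 -0.1375  0.14  ]
wrist red_rod_foot 0.64 (257, 195) [ 0.5986 -0.0096  0.14  ]
wrist red_rod_foot 0.21 (294, 193) [ 0.5673 -0.0079  0.14  ]
wrist red_rod_grip 0.88 (255, 255) [ 0.6002 -0.0116  0.247 ]
wrist red_band 0.89 (255, 227) [ 0.6005 -0.0099  0.209 ]
wrist red_band 0.57 (377, 1) [ 0.524  -0.1283  0.209 ]
[ 0.60052795 -0.00976745  0.30207708]
```

View pics/w2.png

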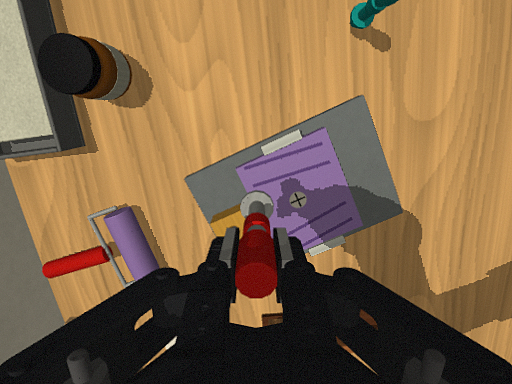

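The mark shows at (297,200), and the rod hides the eyelet at about (235,228). I'll step aside to see it.

```bash
python3 -m inch '[[-0.4,-0.25,0,0,0,0],[-0.4,-0.25,0,0,0,0],[-0.4,-0.25,0,0,0,0],[0,0,0,0,0,0],[0,0,0,0,0,0],[0,0,0,0,0,0],[0,0,0,0,0,0]]'
python3 - <<'E'
from h import *
p,d,i=snap("wrist","w3.png")
lm("wrist","eyelet",.046,info=i); lm("wrist","mark",.030,info=i)
lm("wrist","red_rod_foot",.140,info=i)
o=arm.get_obs();print(o["tcp_pos"],o["time_s"])
cv2.imwrite("pics/w3c.png",cv2.resize(cv2.imread("pics/w3.png")[100:300,130:330],(600,600),interpolation=cv2.INTER_CUBIC))
E
```

```text
time_s: 7.4
tcp_pos: [0.541, -0.0466, 0.3015]
tool_rot: [-0.0, -0.667, 0.745, 0.0]
wrist_force: [1.3, 0.4, -1.0]
gripper_width: 0.216
grasp_force: 58.7
wrist eyelet 0.85 (193, 259) [0.6351 0.061  0.046 ]
wrist mark 0.63 (254, 231) [0.5518 0.0364 0.03  ]
wrist red_rod_foot 0.98 (302, 63) [ 0.4935 -0.1473  0.14  ]
wrist red_rod_foot 0.8 (255, 193) [ 0.5405 -0.0479  0.14  ]
[ 0.54088938 -0.04668114  0.30155387] 7.6
```

View pics/w3c.png

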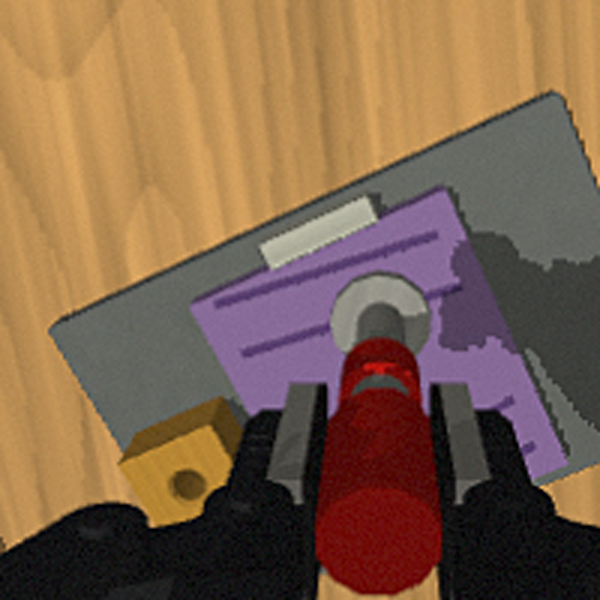

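The eyelet hole is at crop (187,485), which is pixel (192.5,261.5). The rod's round top is at crop (378,541).

```bash

python3 - <<'E'
from h import *
p,d,i=snap("wrist","w4.png")
print("eyelet",at_height("wrist",192.5,261.5,.046,i))
print("rodtop",at_height("wrist",130+378/3,100+541/3,.2655,i))
hsv=cv2.cvtColor(p,cv2.COLOR_RGB2HSV)
# dark hole centroid and grip top
roi=hsv[245:275,180:206,2].astype(float); m=(roi<85)&(hsv[245:275,180:206,1]>60)
print(hsv[262,180:206,2])
# collar edges: circle at crop(380,312) r~50
r,s=180+60/3,100+312/3
print("collar",at_height("wrist",130+380/3,100+311/3,.3015-.161+.031,i), d[200:212:4,245], d[255:268:4,182:204:4])
for q in imaging.landmark_of("top","eyelet"): pass
pt,dt,it=snap("scene","s2.png")
lm("scene","eyelet",.046,info=it);lm("scene","red_rod_foot",.1405,info=it);lm("scene","red_band",.2095,info=it);lm("scene","red_rod_grip",.2475,info=it)
E
```

```text
eyelet [0.6358699  0.06429698 0.046     ]
rodtop [ 0.54033922 -0.04690867  0.2655    ]
[179 179 179 183 190 179 135 121  66  77  79  82  89  91  95 100 105 103
 134 176 196 206 163  67  17  16]
collar [ 0.5393005  -0.04957174  0.1715    ] [0.21118246 0.21263528 0.21324578] [[0.36628342 0.36478385 0.36515206 0.36419362 0.36459386 0.36487266]
 [0.36654425 0.36535427 0.38116288 0.3893328  0.36741066 0.36606258]
 [0.3674233  0.36743543 0.37616038 0.37924737 0.37545937 0.1138059 ]
 [0.3688355  0.368702   0.37190974 0.37092525 0.111868   0.11010747]]
scene eyelet 0.83 (301, 179) [0.6467 0.0638 0.046 ]
scene eyelet 0.59 (271, 180) [0.5712 0.0111 0.046 ]
scene red_rod_foot 0.75 (252, 166) [ 0.5407 -0.0421  0.1405]
scene red_rod_foot 0.61 (208, 211) [ 0.5318 -0.2273  0.1405]
scene red_rod_foot 0.58 (211, 254) [ 0.6117 -0.3165  0.1405]
scene red_band 0.76 (207, 243) [ 0.6163 -0.325   0.2095]
scene red_band 0.61 (204, 200) [ 0.5378 -0.2387  0.2095]
scene red_band 0.6 (251, 150) [ 0.5396 -0.0453  0.2095]
scene red_rod_grip 0.74 (251, 140) [ 0.5408 -0.0445  0.2475]
scene red_rod_grip 0.71 (203, 194) [ 0.5461 -0.2459  0.2475]
scene red_rod_grip 0.45 (206, 236) [ 0.6193 -0.3272  0.2475]
```

```bash
python3 -m inch '[[0.2375,0.275,0,0,0,0],[0.2375,0.275,0,0,0,0],[0.2375,0.275,0,0,0,0],[0.2375,0.275,0,0,0,0],[0.2375,0.275,0,0,0,0],[0.2375,0.275,0,0,0,0],[0.2375,0.275,0,0,0,0],[0.2375,0.275,0,0,0,0],[0,0,-0.4,0,0,0],[0,0,-0.4,0,0,0],[0,0,-0.4,0,0,0],[0,0,-0.4,0,0,0],[0,0,0,0,0,0],[0,0,0,0,0,0],[0,0,0,0,0,0]]'
python3 - <<'E'
from h import *
o=arm.get_obs(); p,d,i=snap("wrist","w5.png"); print(o["tcp_pos"],o["time_s"])
a=cv2.resize(p[140:300,170:330,::-1],(480,480),interpolation=cv2.INTER_CUBIC)
ps,ds,i2=snap("scene","s3.png")
b=cv2.resize(ps[115:205,265:325,::-1],(320,480),interpolation=cv2.INTER_CUBIC)
cv2.imwrite("pics/c5.png",np.hstack([a,b]))
# projected outline check: eyelet hole guess into wrist & scene
def proj(info,X):
    P=np.linalg.inv(np.array(info["pose"]));c=P@np.r_[X,1];s=np.array([c[0],-c[1]])/-c[2];f=192/np.tan(np.radians(info["vertical_fov"])/2)
    s=s*(1+info["k1"]*s@s);return s*f+[info["cx"],info["cy"]]
for X in ([*o["tcp_pos"][:2],o["tcp_pos"][2]-.161],[*o["tcp_pos"][:2],.046]): print(X,proj(i,X),proj(i2,X))
lm("scene","eyelet",.046,info=i2);lm("scene","red_rod_foot",o["tcp_pos"][2]-.161,info=i2)
E
```

```text
time_s: 9.45
tcp_pos: [0.6364, 0.0635, 0.2235]
tool_rot: [0.001, -0.667, 0.745, -0.001]
wrist_force: [-1.0, -0.7, -0.2]
gripper_width: 0.218
grasp_force: 58.9
[0.63636161 0.06353441 0.22348028] 9.45
[np.float64(0.6363616111203657), np.float64(0.06353440958918655), np.float64(0.062480284466977565)] [255.51667945 195.133085  ] [298.91994694 174.42565945]
[np.float64(0.6363616111203657), np.float64(0.06353440958918655), 0.046] [255.54789667 189.74811942] [298.403161   177.83191796]
scene eyelet 0.69 (298, 175) [0.629  0.0709 0.046 ]
scene eyelet 0.61 (301, 178) [0.6436 0.0672 0.046 ]
scene red_rod_foot 0.63 (212, 259) [ 0.5934 -0.3015  0.0625]
scene red_rod_foot 0.5 (209, 208) [ 0.4888 -0.1832  0.0625]
scene red_rod_foot 0.44 (298, 175) [0.6336 0.0609 0.0625]
```

View pics/c5.png

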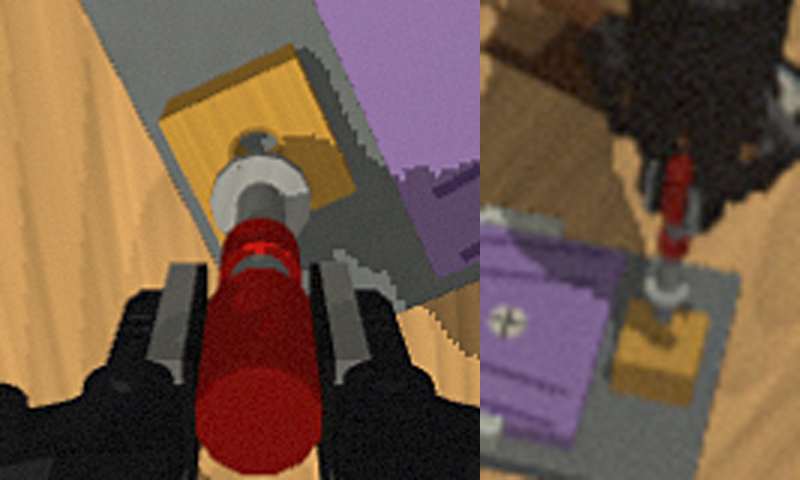

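The block's top corners show at crop (160,122), (297,63) and (355,190), so the hole is at about (257,155). The collar disc is centred at about (260,196).

```bash

python3 - <<'E'
from h import *
o=arm.get_obs();i=imaging.camera_info("wrist");t=o["tcp_pos"];print(t)
f=lambda x,y,h:at_height("wrist",170+x/3,140+y/3,h,i)
print("hole",f(257,155,.046)-t)
for c in ((160,122),(297,63),(355,190)): print(f(*c,.046)-t)
p,d=imaging.camera("wrist")
g=p.astype(int); hsv=cv2.cvtColor(p,cv2.COLOR_RGB2HSV)
print("collar top",f(260,196,t[2]-.130)-t, "rodtop",f(258,420,t[2]-.036)-t)
# collar bounds: low saturation bright
m=((hsv[...,1]<40)&(hsv[...,2]>110)).astype(np.uint8); m[:180]=0;m[222:]=0;m[:,:235]=0;m[:,280:]=0
ys,xs=np.nonzero(m); e=cv2.minEnclosingCircle(np.c_[xs,ys].astype(np.float32)); print(e, f((e[0][0]-170)*3,(e[0][1]-140)*3,t[2]-.130)-t)
E
```

```text
[0.63595591 0.06322835 0.22294475]
hole [-4.37072454e-05  1.74780641e-03 -1.76944750e-01]
[ 0.02794279 -0.01183137 -0.17694475]
[-0.01495278 -0.02521688 -0.17694475]
[-0.02894671  0.01633487 -0.17694475]
collar top [-0.00118982 -0.00151521 -0.13      ] rodtop [-0.00051038 -0.00043327 -0.036     ]
((252.29347229003906, 204.27989196777344), 19.83806037902832) [ 0.00198783 -0.00271225 -0.13      ]
```

```bash
python3 -m inch '[[0.01,0.045,0,0,0,0],[0,0,-0.1,0,0,0],[0,0,-0.1,0,0,0],[0,0,-0.1,0,0,0],[0,0,-0.06,0,0,0],[0,0,-0.06,0,0,0],[0,0,0,0,0,0],[0,0,0,0,0,0]]'
```

```text
time_s: 10.5
tcp_pos: [0.6362, 0.0653, 0.2009]
tool_rot: [-0.0, -0.667, 0.745, 0.0]
wrist_force: [0.1, 0.0, -1.3]
gripper_width: 0.218
grasp_force: 58.9
```

```bash
python3 -m inch '[[0,0,-0.07,0,0,0],[0,0,-0.07,0,0,0],[0,0,-0.07,0,0,0],[0,0,-0.07,0,0,0],[0,0,-0.05,0,0,0],[0,0,0,0,0,0],[0,0,0,0,0,0]]'
```

```text
time_s: 11.2
tcp_pos: [0.6361, 0.0653, 0.1843]
tool_rot: [-0.0, -0.667, 0.745, 0.0]
wrist_force: [0.1, 0.0, -1.1]
gripper_width: 0.216
grasp_force: 58.9
```

```bash
python3 -m inch '[[0,0,-0.03,0,0,0],[0,0,-0.02,0,0,0],[0,0,0,0,0,0],[0,0,0,0,0,0]]'
```

```text
time_s: 11.6
tcp_pos: [0.6362, 0.0654, 0.1823]
tool_rot: [0.0, -0.667, 0.745, -0.0]
wrist_force: [-0.8, 0.8, 1.2]
gripper_width: 0.219
grasp_force: 59.4
```

```bash
python3 -m inch '[[0,0,-0.03,0,0,0],[0,0,0,0,0,0],[0,0,0,0,0,0]]'
```

```text
time_s: 11.9
tcp_pos: [0.6363, 0.0653, 0.1823]
tool_rot: [0.0, -0.667, 0.745, -0.001]
wrist_force: [-4.4, 1.1, 8.2]
gripper_width: 0.216
grasp_force: 60.3
```

```bash
python3 -m inch '[[0,0,0.02,0,0,0],[0,0,0,0,0,0],[0,0,0,0,0,0],[0,0,0,0,0,0],[0,0,0,0,0,0],[0,0,0,0,0,0],[0,0,0.2,0,0,0],[0,0,0.4,0,0,0],[0,0,0.4,0,0,0],[0,0,0.5,0,0,0],[0,0,0.5,0,0,0],[0,-0.4,0.4,0,0,0],[0,-0.4,0,0,0,0],[0,0,0,0,0,0],[0,0,0,0,0,0],[0,0,0,0,0,0]]' 0
python3 - <<'E'
from h import *
o=arm.get_obs(); p,d,i=snap("wrist","w6.png"); print(o["tcp_pos"],o["time_s"])
lm("wrist","red_rod_grip",.128,info=i);lm("wrist","red_band",.09,info=i);lm("wrist","mark",.03,info=i);lm("wrist","lens",.047,info=i)
print("tophgt",)
for r in imaging.landmark_of("wrist","red_rod_grip")[:1]:
    u,v=int(r["location"][0]*512),int(r["location"][1]*384)
    for dv in (-4,0,4,8,12): print(at_depth("wrist",u,v+dv,d[v+dv,u],i).round(4))
E
```

```text
time_s: 13.5
tcp_pos: [0.6361, 0.0258, 0.3011]
tool_rot: [-0.0, -0.667, 0.745, 0.0]
wrist_force: [0.3, -0.1, 0.5]
gripper_width: 0.999
grasp_force: 0.0
[0.63607054 0.02581571 0.30110221] 13.5
wrist red_rod_grip 0.87 (260, 230) [0.6359 0.0641 0.128 ]
wrist red_rod_grip 0.38 (323, 171) [0.5738 0.0141 0.128 ]
wrist red_band 0.78 (262, 214) [0.6328 0.0636 0.09  ]
wrist red_band 0.53 (257, 197) [0.636  0.0438 0.09  ]
wrist mark 0.89 (322, 174) [0.5538 0.0416 0.03  ]
wrist lens 0.59 (313, 327) [0.5792 0.2598 0.047 ]
tophgt
[0.6358 0.0558 0.1356]
[0.6359 0.056  0.1439]
[0.6363 0.0592 0.1451]
[0.6366 0.0625 0.1462]
[0.637  0.0662 0.1465]
```

View pics/w6.png

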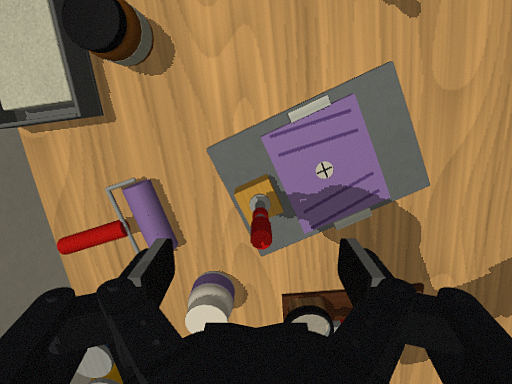

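The red rod stands in the eyelet at (260,235) with its top at z = 0.146, so it is fully seated. The mark is at (324,170) and the loupe at the lower edge. Next is the loupe.

```bash
python3 -m inch '[[-0.18,0.342,0,0,0,-0.75],[-0.18,0.342,0,0,0,-0.75],[-0.18,0.342,0,0,0,-0.75],[-0.18,0.342,0,0,0,-0.75],[-0.18,0.342,0,0,0,-0.75],[-0.18,0.342,0,0,0,-0.75],[-0.18,0.342,0,0,0,-0.75],[-0.18,0.342,0,0,0,-0.75],[-0.18,0.342,0,0,0,-0.75],[-0.18,0.342,0,0,0,-0.75],[-0.18,0.342,0,0,0,-0.75],[-0.18,0.342,0,0,0,-0.75],[-0.18,0.342,0,0,0,-0.75],[-0.18,0.342,0,0,0,-0.75],[0,0,0,0,0,0],[0,0,0,0,0,0],[0,0,0,0,0,0]]'
python3 - <<'E'
from h import *
from scipy.spatial.transform import Rotation as R
o=arm.get_obs(); p,d,i=snap("wrist","w7.png"); print(o["tcp_pos"],o["time_s"],o["q"].round(2),R.from_quat(o["tool_rot"],scalar_first=True).as_matrix().round(3)[:,1])
lm("wrist","loupe_grip",.047,info=i);lm("wrist","lens",.047,info=i)
for r in imaging.silhouettes("wrist","loupe")[:1]:
    m=r["mask"]; ys,xs=np.nonzero(m); print(r["conf"],xs.min(),xs.max(),ys.min(),ys.max())
E
```

```text
time_s: 15.5
tcp_pos: [0.5104, 0.2644, 0.3014]
tool_rot: [0.0, 0.002, 1.0, -0.0]
wrist_force: [-0.0, -0.5, -0.1]
gripper_width: 1.001
grasp_force: 0.0
[0.5103599  0.26436089 0.30140343] 15.5 [ 0.83 -0.03  0.01  0.   -1.61 -2.4 ] [ 0.005  1.    -0.   ]
wrist loupe_grip 0.89 (260, 159) [0.4953 0.2695 0.047 ]
wrist lens 0.8 (256, 232) [0.5874 0.2638 0.047 ]
wrist lens 0.3 (115, 253) [0.6172 0.0796 0.047 ]
0.68 226 281 73 257
```

View pics/w7.png

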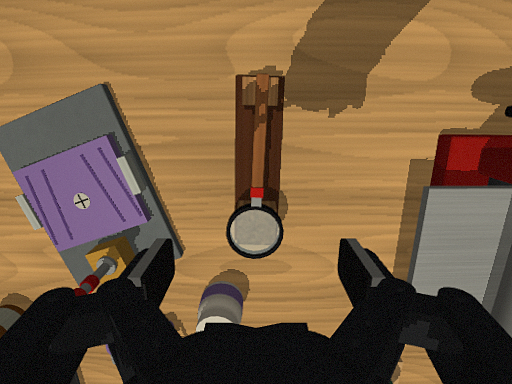

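The loupe's lens is at (255,231) and its handle runs up to (263,75), tilted about -3.5°. The mark is at (82,201).

```bash
python3 -m inch '[[-0.22,0.09,-0.4,0,0,-0.44],[0,0,-0.4,0,0,0],[0,0,-0.4,0,0,0],[0,0,-0.4,0,0,0],[0,0,-0.4,0,0,0],[0,0,-0.4,0,0,0],[0,0,-0.4,0,0,0],[0,0,-0.4,0,0,0],[0,0,-0.4,0,0,0],[0,0,-0.4,0,0,0],[0,0,0,0,0,0],[0,0,0,0,0,0]]' 0
python3 -m inch '[[0,0,0,0,0,0],[0,0,0,0,0,0],[0,0,0,0,0,0],[0,0,0,0,0,0],[0,0,0,0,0,0],[0,0,0,0,0,0],[0,0,0,0,0,0],[0,0,0,0,0,0],[0,0,0,0,0,0]]' 1
```

```text
time_s: 16.9
tcp_pos: [0.4994, 0.269, 0.1018]
tool_rot: [0.0, 0.033, 0.999, -0.0]
wrist_force: [-0.7, 0.2, 0.8]
gripper_width: 1.001
grasp_force: 0.0
time_s: 17.8
tcp_pos: [0.4993, 0.2694, 0.1018]
tool_rot: [0.0, 0.033, 0.999, 0.0]
wrist_force: [-0.8, -0.3, 4.0]
gripper_width: 0.151
grasp_force: 59.9
```

```bash
python3 -m inch '[[0,0,0.1,0,0,0],[0,0,0.2,0,0,0],[0,0,0.3,0,0,0],[0,0,0.3,0,0,0],[0,0,0.3,0,0,0],[0,0,0.3,0,0,0],[0,0,0.3,0,0,0],[0,0,0.3,0,0,0],[0,0,0.2,0,0,0],[0,0,0.1,0,0,0],[0,0,0,0,0,0]]'
python3 -m inch '[[-0.02,-0.12,0,0,0,0],[-0.04,-0.24,0,0,0,0],[-0.05,-0.32,0,0,0,0],[-0.05,-0.32,0,0,0,0],[-0.05,-0.32,0,0,0,0],[-0.05,-0.32,0,0,0,0],[-0.05,-0.32,0,0,0,0],[-0.05,-0.32,0,0,0,0],[-0.05,-0.32,0,0,0,0],[-0.05,-0.32,0,0,0,0],[-0.05,-0.32,0,0,0,0],[-0.05,-0.32,0,0,0,0],[-0.05,-0.32,0,0,0,0],[-0.05,-0.32,0,0,0,0],[-0.04,-0.24,0,0,0,0],[-0.03,-0.10,0,0,0,0],[0,0,0,0,0,0],[0,0,0,0,0,0],[0,0,0,0,0,0]]'
python3 - <<'E'
from h import *
o=arm.get_obs(); p,d,i=snap("wrist","w8.png"); print(o["tcp_pos"],o["time_s"],o["tool_rot"])
h=o["tcp_pos"][2]-.054
lm("wrist","lens",h,info=i);lm("wrist","loupe_grip",h,info=i);lm("wrist","mark",.03,info=i)
cv2.imwrite("pics/w8c.png",cv2.resize(p[130:330,155:355,::-1],(600,600),interpolation=cv2.INTER_CUBIC))
ps,ds,i2=snap("scene","s8.png");lm("scene","lens",h,info=i2)
E
```

```text
time_s: 18.9
tcp_pos: [0.4993, 0.2694, 0.222]
tool_rot: [0.0, 0.033, 0.999, 0.0]
wrist_force: [-0.0, -0.7, -1.4]
gripper_width: 0.151
grasp_force: 59.3
time_s: 20.8
tcp_pos: [0.4627, 0.0427, 0.2213]
tool_rot: [-0.0, 0.033, 0.999, 0.0]
wrist_force: [0.7, -0.6, -0.5]
gripper_width: 0.147
grasp_force: 59.3
[0.46272899 0.04267269 0.22125907] 20.8 [-9.86125412e-05  3.31437278e-02  9.99450590e-01  4.70274994e-05]
wrist loupe_grip 0.92 (254, 257) [0.4606 0.0424 0.1673]
scene lens 0.98 (269, 145) [0.5493 0.0284 0.1673]
scene lens 0.37 (273, 144) [0.5566 0.0388 0.1673]
```

View pics/w8c.png

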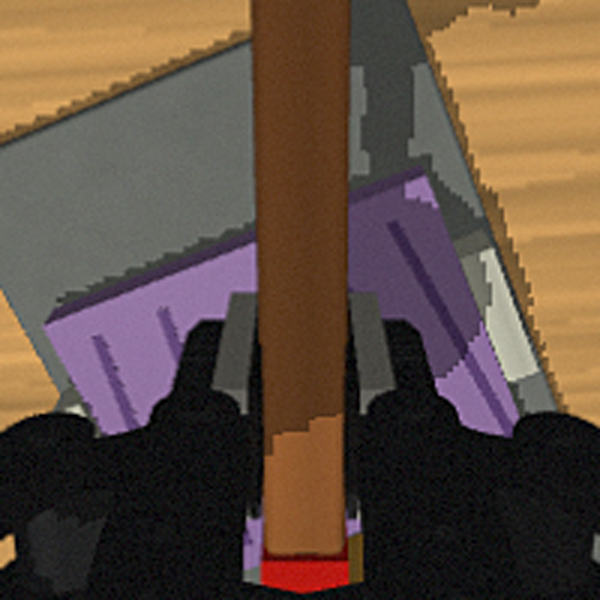

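Only the handle is visible. Its wood ends at crop (305,553), and the lens is hidden below the gripper. I'll check grip distance and tilt from the depth along the handle.

```bash

python3 - <<'E'
from h import *
o=arm.get_obs(); t=o["tcp_pos"]; p,d,i=snap("wrist","w9.png"); h=t[2]-.054
print("wood end rel tcp",at_height("wrist",155+305/3,130+553/3,h+.007,i)-t)
P=[]
for v in range(60,314,3):
    z=np.median(d[v-1:v+2,250:261]); X=at_depth("wrist",255.5,v,z,i)-t
    if abs(X[2]+.047)<.03: P.append(X)
P=np.array(P); print(len(P),P[0],P[-1]); print("slope z/x",np.polyfit(P[:,0],P[:,2],1), P[::10].round(4))
# scene: dark rim circle
s,ds,i2=snap("scene","s9.png")
for r in imaging.silhouettes("scene","lens")[:2]:
    ys,xs=np.nonzero(r["mask"]);print("mask",r["conf"],xs.min(),xs.max(),ys.min(),ys.max(),len(xs))
pt,dt,i3=snap("top","t9.png"); lm("top","lens",h,info=i3); lm("top","mark",.03,info=i3)
E
```

```text
wood end rel tcp [ 0.02650576 -0.00102236 -0.047     ]
85 [-0.09077555  0.00626313 -0.04801136] [ 0.0260413  -0.00158335 -0.04819705]
slope z/x [-0.00278789 -0.04820733] [[-0.0908  0.0063 -0.048 ]
 [-0.0797  0.0055 -0.0481]
 [-0.0681  0.0047 -0.0481]
 [-0.0558  0.0039 -0.0479]
 [-0.0429  0.003  -0.048 ]
 [-0.029   0.0021 -0.0483]
 [-0.0144  0.0011 -0.048 ]
 [ 0.0017  0.     -0.0484]
 [ 0.0186 -0.0011 -0.048 ]]
mask 0.75 220 283 115 154 570
mask 0.33 295 304 154 180 152
top lens 0.76 (207, 207) [0.5448 0.0354 0.1673]
top lens 0.66 (330, 165) [ 0.6665 -0.3343  0.1673]
top mark 0.87 (212, 210) [0.5536 0.0305 0.03  ]
top mark 0.25 (378, 253) [ 0.4065 -0.5078  0.03  ]
```

```bash

python3 - <<'E'
from h import *
from scipy.spatial.transform import Rotation as R
def T(p,q): M=np.eye(4);M[:3,:3]=R.from_quat(q,scalar_first=True).as_matrix();M[:3,3]=p;return M
o=arm.get_obs(); i=imaging.camera_info("wrist"); C=np.linalg.inv(T(o["tcp_pos"],o["tool_rot"]))@np.array(i["pose"])
q=[0,-.667,.745,0]
i3=dict(i,pose=T([.54089,-.04668,.30155],q)@C); i6=dict(i,pose=T([.63607,.02582,.3011],q)@C); i7=dict(i,pose=T([.51036,.26436,.3014],[0,.002,1,0])@C)
g=lambda x,y,h,ii:at_height("wrist",x,y,h,ii)[:2]
c=lambda x,y,h:g(130+x/3,100+y/3,h,i3)
for a,b,h in (((52,325),(555,92),.016),((192,302),(448,187),.030)):
    v=c(*a,h)-c(*b,h); print("ang",np.degrees(np.arctan2(v[1],v[0])))
print("mark w6",g(324,170.3,.03,i6),"w7",g(82,201,.03,i7))
print("hole w3",c(187,485,.046),"rod top w6",g(261,240,.146,i6))
E
```

```text
ang 18.681268868212193
ang 18.364128345250474
mark w6 [0.55215818 0.03678537] w7 [0.55172878 0.03712253]
hole w3 [0.63716824 0.06416911] rod top w6 [0.63571912 0.06511728]
```

```bash
python3 -m inch '[[0.034,0,-0.1,0,0,0],[0,0,-0.2,0,0,0],[0,0,-0.2,0,0,0],[0,0,-0.2,0,0,0],[0,0,-0.2,0,0,0],[0,0,-0.2,0,0,0],[0,0,-0.2,0,0,0],[0,0,-0.14,0,0,0],[0,0,-0.08,0,0,0],[0,0,0,0,0,0],[0,0,0,0,0,0],[0,0,0,0,0,0]]'
python3 - <<'E'
from h import *
o=arm.get_obs(); t=o["tcp_pos"]; print(t,o["time_s"])
s,ds,i=snap("scene","s10.png")
lm("scene","lens",.09,info=i);lm("scene","red_band",.09,info=i);lm("scene","mark",.03,info=i)
pt,dt,j=snap("top","t10.png");lm("top","lens",.09,info=j)
lm("top","red_rod_grip",.128,info=j)
def proj(info,X):
    P=np.linalg.inv(np.array(info["pose"]));c=P@np.r_[X,1];q=np.array([c[0],-c[1]])/-c[2];f=192/np.tan(np.radians(info["vertical_fov"])/2)
    return q*(1+info["k1"]*q@q)*f+[info["cx"],info["cy"]]
L=np.array([t[0]+.0868,t[1]-.0057,.097])
out=[]
for im,info,c0 in ((s,i,(230,110)),(pt,j,(150,160))):
    k=6 if info is i else 6
    a=cv2.resize(im[c0[1]:c0[1]+90,c0[0]:c0[0]+65,::-1],(390,540),interpolation=cv2.INTER_CUBIC)
    pts=np.array([(proj(info,L+.036*np.array([np.cos(w),np.sin(w),0]))-c0+.5)*6 for w in np.linspace(0,6.28,60)],int)
    for q in pts: cv2.circle(a,tuple(map(int,q)),1,(0,255,0),-1)
    out.append(a)
cv2.imwrite("pics/c10.png",np.hstack(out))
E
```

```text
time_s: 22.6
tcp_pos: [0.4646, 0.0424, 0.1459]
tool_rot: [0.0, 0.033, 0.999, 0.0]
wrist_force: [0.6, -1.1, -0.9]
gripper_width: 0.152
grasp_force: 59.3
[0.46461352 0.04236511 0.14591787] 22.6
scene lens 0.72 (266, 161) [0.5406 0.0318 0.09  ]
scene lens 0.36 (274, 160) [0.5555 0.0471 0.09  ]
scene red_band 0.68 (208, 244) [ 0.5695 -0.2833  0.09  ]
scene red_band 0.57 (206, 201) [ 0.4801 -0.1812  0.09  ]
scene red_band 0.52 (301, 169) [0.6389 0.0649 0.09  ]
scene mark 0.8 (267, 177) [0.5499 0.0235 0.03  ]
scene mark 0.36 (300, 253) [ 0.764  -0.1439  0.03  ]
top lens 0.77 (207, 204) [0.5632 0.0418 0.09  ]
top red_rod_grip 0.58 (200, 178) [0.6377 0.0616 0.128 ]
top red_rod_grip 0.52 (308, 206) [ 0.5495 -0.2704  0.128 ]
top red_rod_grip 0.37 (273, 235) [ 0.4609 -0.1594  0.128 ]
```

View pics/c10.png

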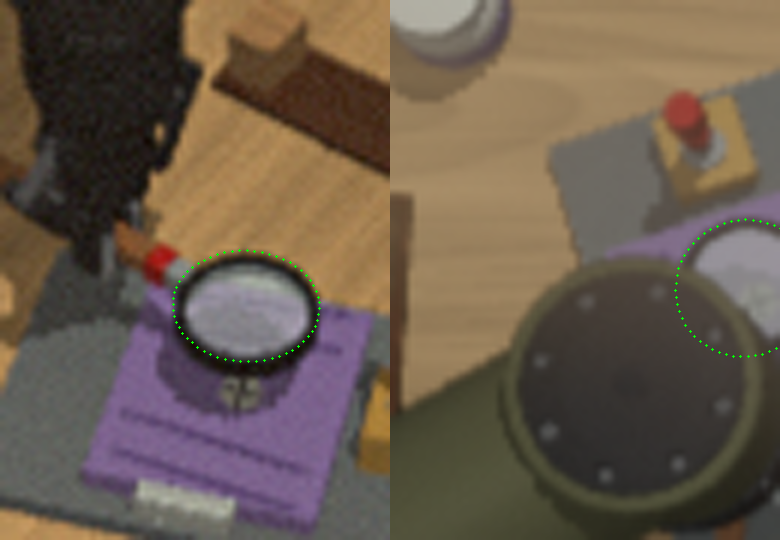

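The rim matches the predicted circle (left crop, centre about (247,306)), level over the mark at (240,393). The rod stands in the eyelet (right crop). I'll make a sub-millimetre height trim and hold.

```bash
python3 -m inch '[[0,0,-0.015,0,0,0],[0,0,0,0,0,0],[0,0,0,0,0,0],[0,0,0,0,0,0],[0,0,0,0,0,0],[0,0,0,0,0,0],[0,0,0,0,0,0],[0,0,0,0,0,0],[0,0,0,0,0,0],[0,0,0,0,0,0],[0,0,0,0,0,0],[0,0,0,0,0,0],[0,0,0,0,0,0],[0,0,0,0,0,0],[0,0,0,0,0,0],[0,0,0,0,0,0],[0,0,0,0,0,0],[0,0,0,0,0,0]]'
python3 -c "
from h import *
print('mark scene',at_height('scene',230+240/6-.5,110+393/6-.5,.03),'rim scene',at_height('scene',230+247/6-.5,110+306/6-.5,.097))"
```

```text
time_s: 24.75
tcp_pos: [0.4643, 0.0423, 0.1446]
tool_rot: [-0.0, 0.033, 0.999, 0.0]
wrist_force: [-0.4, -0.1, -1.0]
gripper_width: 0.152
grasp_force: 59.3
mark scene [0.55152014 0.03457929 0.03      ] rim scene [0.55200743 0.03646844 0.097     ]
```

Scene camera: mark and rim centre agree within 2 mm. Handing in.

```bash
python3 -c "
from workcell import arm
print(arm.hand_in())"
```

```text
the job is handed in; nothing more can be done
None
```

I handed the job in at about 25 s: the red rod is fully down in the eyelet and released, and the loupe is held level over the register mark, about 2 mm off centre and with its rim about 1 mm from the red band's height by my measurements; no verdict was shown.

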